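# Fold up an instrument housing and hold its cover over the screw posts

### The job

First fold the three hinged panels (left, right and back) of the white housing fully upright, so that they stay up by themselves. Then pick up the loose white cover by its handle and hold it level and still about 1 cm above the housing's posts without touching the housing, black window towards the housing's fixed wall, each of its four holes centred over its threaded insert, so that a colleague can start the screws: finish while still holding it there, do not set it down or let go. Leave the tray, carton, bezel stack and screwdriver where they are.

Things in the scene. Friction and masses are not known exactly. Their poses are not given: they have to be found in the camera images.
- housing: White half-folded housing on a fixed 115 x 135 x 15 mm steel plate. Origin: centre of the plate's underside, on the bench; z up. Its -x side (towards the robot at yaw 0) is a fixed white wall with a black socket, outer face 55 mm from the origin, top at z = 85 mm. Inside, four grey posts, 13 mm diameter, tops at z = 85 mm. The left (+y), right (-y) and back (+x) sides are hinged panels leaning outward.
- left_panel (a joint): Angle of the left panel (housing's +y side), a white plate 96 mm wide, 66 mm from hinge to free edge, 5 mm thick: 0 = lying flat outward, 1.571 = upright, a hard stop. It starts at 0.55 to 1.0. The hinge is stiff (about 0.05 N m of friction), so it stays where it is left; pushed level at its edge it can jam: let the push rise with the edge.
- left_panel_hinge (a point): Middle of the left panel's hinge line, mid-thickness of the panel, 17.5 mm above the bench; fixed to the housing. With the panel upright the outer face is 2.5 mm outside this point.
- left_panel_edge (a point): Middle of the left panel's free edge, mid-thickness; moves with the panel.
- right_panel (a joint): Angle of the right panel (housing's -y side), a white plate 96 mm wide, 66 mm from hinge to free edge, 5 mm thick: 0 = lying flat outward, 1.571 = upright, a hard stop. It starts at 0.55 to 1.0. The hinge is stiff (about 0.05 N m of friction), so it stays where it is left; pushed level at its edge it can jam: let the push rise with the edge.
- right_panel_hinge (a point): Middle of the right panel's hinge line, mid-thickness of the panel, 17.5 mm above the bench; fixed to the housing. With the panel upright the outer face is 2.5 mm outside this point.
- right_panel_edge (a point): Middle of the right panel's free edge, mid-thickness; moves with the panel.
- back_panel (a joint): Angle of the back panel (housing's +x side), a white plate 126 mm wide, 66 mm from hinge to free edge, 5 mm thick: 0 = lying flat outward, 1.571 = upright, a hard stop. It starts at 0.55 to 1.0. The hinge is stiff (about 0.05 N m of friction), so it stays where it is left; pushed level at its edge it can jam: let the push rise with the edge.
- back_panel_hinge (a point): Middle of the back panel's hinge line, mid-thickness of the panel, 17.5 mm above the bench; fixed to the housing. With the panel upright the outer face is 2.5 mm outside this point.
- back_panel_edge (a point): Middle of the back panel's free edge, mid-thickness; moves with the panel.
- cover: Loose white plate, 114 (x) x 142 (y) x 5 mm, 0.14 to 0.28 kg, flat on the bench, handle up. Origin: centre of the underside. Black bridge handle on its middle, see point grip. A black window near its -x edge lies between the two closer-set holes, an open slot near the two wider-set ones. When fitted, its x and y axes point as the housing's (black window at the fixed wall).
- grip (a point): Middle of the cover's handle bar, 28.5 mm above the underside; axes as the cover's. The bar runs along y, 64 mm long, 12 mm wide (x), from 22 to 35 mm above the underside, on two legs 8 mm wide, 56 mm apart (centres).
- thread0 (a point): Centre of the brass threaded insert (5 mm thread) in the top of the housing's +x +y post, at x, y = (38, 53) mm and z = 85 mm in the housing's frame.
- thread1 (a point): Centre of the brass threaded insert (5 mm thread) in the top of the housing's +x -y post, at x, y = (38, -53) mm and z = 85 mm in the housing's frame.
- thread2 (a point): Centre of the brass threaded insert (5 mm thread) in the top of the housing's -x +y post, at x, y = (-38, 35) mm and z = 85 mm in the housing's frame.
- thread3 (a point): Centre of the brass threaded insert (5 mm thread) in the top of the housing's -x -y post, at x, y = (-38, -35) mm and z = 85 mm in the housing's frame.
- hole0 (a point): Centre, at the underside, of the cover's +x +y screw hole (10 mm diameter), at x, y = (38, 53) mm in the cover's frame; it belongs over thread0.
- hole1 (a point): Centre, at the underside, of the cover's +x -y screw hole (10 mm diameter), at x, y = (38, -53) mm in the cover's frame; it belongs over thread1.
- hole2 (a point): Centre, at the underside, of the cover's -x +y screw hole (10 mm diameter), at x, y = (-38, 35) mm in the cover's frame; it belongs over thread2.
- hole3 (a point): Centre, at the underside, of the cover's -x -y screw hole (10 mm diameter), at x, y = (-38, -35) mm in the cover's frame; it belongs over thread3.
- screw_tray: Bystander: loose open blue tray, 54 x 90 x 30 mm; origin under its centre.
- carton: Bystander: loose cardboard carton, 70 x 70 x 55 mm; origin under its centre.
- bezel_stack: Bystander: stack of white bezels in one piece, 75 x 75 x 24 mm; origin under its centre.
- screwdriver: Bystander: screwdriver lying on the bench, up to about 220 mm long, along its x; origin under its middle.

How it is judged:
By the outcome, as a careful person would: the job done as asked, in the order asked, and still so for the second after the job is handed in, while the arm keeps its last pose, push and grip.
It also fails if it takes over 70 s, if anything falls off the work surface, if the arm or the gripper's body presses on something with over 40 N, if the wrist force passes 120 N, or if a joint passes its speed limit or range.

### The arm

A 6-joint arm with a two-finger parallel gripper is mounted at the origin on the work surface. World frame = base frame: x ahead of the robot, y to its left, z up, the work surface at z = 0. Lengths are in m, angles in degrees, forces in N, time in s.
With the tool pointing down it reaches from about 0.35 to 0.875 m from the base axis. Payload 4.2 kg.
Tool frame: the origin (TCP) lies midway between the tips of the shut fingers; the grasp point (between the pads) lies 19 mm behind it; z points along the fingers, y is the line along which they close (so a half turn about z gives the same grasp; the last joint's range is limited). The gripper opens to 87 mm and grips with 3 to 60 N. Pads are 19 mm wide; open, the fingers measure 117 mm over their backs; the gripper's body (75 mm by 190 mm) begins 51 mm behind the grasp point.
Start: joints at [-58.637, 22.042, 0.453, 0, -68.411, -14.817], TCP at [0.178, -0.599, 0.223] pointing down, gripper open.
Joint ranges: [-179.83, 179.83], [-69.29, 118.12], [-61.27, 80.66], [-181.25, 117.63], [-171.15, -9.14], [-177.46, 177.46]. Speed limits (degrees/s): [159.86, 159.86, 180, 180, 180, 180].

### API

Orientations are given as a 3x3 rotation matrix whose columns are the frame's x, y, z axes.
In Python, from station import sense, capture, finish_job, silhouettes, landmark_of gives the robot as it stands.
- The arm moves only by the tool step_arm, never from a script. Its arguments are lists of equal length, an entry for each row: "linear": the shift along the tool's x, y, z in mm, a list of three; "delta_rot": the turn, a rotation vector about the tool's x, y, z in rad, a list of three; "grip": the finger opening in mm, from 0 to 87. A call has 1 to 10 rows; each row shifts and turns the commanded pose from where the row before left it, along the tool's axes as they then stand; what a row does not reach is not made up. A row lasts 1/8 s, in which the tool goes at most 62.5 mm and 10.7 degrees, less where a joint would pass 70% of its speed; a pose out of reach is approached as far as the arm can. A call with a gripper value outside its range is refused whole. The fingers move at their own pace and stop on an object; the grip force is fixed at half the most. Time passes only in rows, so rows that do not move let the fingers close. It gives the time, the measured TCP pose, the force, the opening and the grip force at its end, in the units of the state.
- sense(): the state, without advancing time (a new reading comes with each control period).
- capture(name): name is "side" or "top" or "wrist"; returns a dict with "img" (480x640x3 uint8, red, green, blue), "fx", "fy", "cx", "cy" (pixels), "k1" (the pictures are not rectified: a ray, as slopes to the right and down, at radius r is drawn at 1 + k1 r^2 times it, then the intrinsics apply), "world_to_cam" (4x4, takes a point from world to camera coordinates); the wrist camera has in their place "mount" (4x4, takes a point from camera to tool coordinates, whose origin is the TCP and whose axes are the flange's). Camera axes: x right, y up, looking along -z (the intrinsics and any distortion apply to the point x, -y, -z); pixel columns grow to the right and rows downward; lengths in m; the calibration is good to about 2 mm. A picture is of the moment at which its call begins: read the wrist's pose just before it. There is no depth.
- finish_job(): hands the job in; it is judged then, once.
Trained networks look in the newest picture that a camera, given by its name, has taken for a name from the list of things; names that differ only in an ending like _2 or _b are one class to them, and where a whole thing is asked for, a point or a joint stands for the part that bears it (a point fixed in the world has none). Each returns a list of dicts, best first, with "score" (0 to 1); they miss things now and then, are a little off and sometimes report something else, mostly with a low value. They report only what shows in the picture. A call takes as long as a camera call.
- silhouettes(camera, label): "mask" (480x640 bool, what is visible of it) and "point" ([column, row] in pixels, amid what is visible of it).
- landmark_of(camera, label): "point" ([column, row] in pixels: a listed point, or the origin of a listed thing).
The state is a dict: "time_s": time; "joints": joint angles; "joint_velocities": joint speeds; "effort": joint torques, N m; "tcp_pos": TCP position; "ee_rot": TCP orientation; "wrist_force": force on the tool from outside, world axes, zero at the start; "moment": the same for the moment, N m; "gripper_width": opening from 0.0 (shut) to 1.0 (fully open); "gripper_force": force on a finger pad.
Only numpy, scipy, OpenCV 4.12 (cv2) and the standard library are available. Lean on these libraries where they do the work, as an engineer would, in place of code of your own. Each camera call takes 0.05 s, during which the arm holds its last target. There are 200 camera calls.

## Working session

There is one attempt and no reset: what is moved stays moved. The work goes in short steps, Python scripts to look and compute and a tool call to move; the robot and the scene stay as the last step left them, time stands still between calls to the robot, and variables do not carry over. Pictures are saved under pics/ and viewed, at most 10 in all, crops included, and the job is handed in when it is done.

Besides the shell and the picture viewer there is one more tool, called after "Emit:" in YAML: its name, and indented under it one key for each argument. step_arm: Moves the arm, as the interface text tells. Its arguments: {"type":"object","properties":{"linear":{"type":"array"},"delta_rot":{"type":"array"},"grip":{"type":"array"}},"required":["linear","delta_rot","grip"]}

```bash
mkdir -p pics; ls
cat > h.py <<'E'
import numpy as np, cv2
from station import sense, capture, finish_job, silhouettes, landmark_of
from scipy.optimize import least_squares
def cam_of(name):
    s=sense(); c=capture(name)
    if name=='wrist':
        T=np.eye(4);T[:3,:3]=np.array(s['ee_rot']).reshape(3,3);T[:3,3]=s['tcp_pos']
        c['world_to_cam']=np.linalg.inv(T@np.array(c['mount']))
    c['world_to_cam']=np.array(c['world_to_cam']); return c
def proj(c,P):
    P=np.atleast_2d(P);q=P@c['world_to_cam'][:3,:3].T+c['world_to_cam'][:3,3]
    a=q[:,0]/-q[:,2];b=-q[:,1]/-q[:,2];f=1+c['k1']*(a*a+b*b)
    return np.c_[c['cx']+c['fx']*a*f,c['cy']+c['fy']*b*f]
def ray(c,p):
    u=np.array([(p[0]-c['cx'])/c['fx'],(p[1]-c['cy'])/c['fy']]);v=u.copy()
    for _ in range(20): v=u/(1+c['k1']*(v@v))
    W=np.linalg.inv(c['world_to_cam']);return W[:3,3],W[:3,:3]@np.array([v[0],-v[1],-1])
def at_z(c,p,z):
    o,d=ray(c,p);return o+d*(z-o[2])/d[2]
E
cat > a.py <<'E'
from h import *
np.set_printoptions(precision=4,suppress=True)
for n in ['top','side','wrist']:
    c=cam_of(n);cv2.imwrite(f'pics/{n}0.png',c['img'][:,:,::-1])
    print(n,np.linalg.inv(c['world_to_cam'])[:3,3],c['fx'],c['k1'])
    if n=='wrist':continue
    for l,z in [('housing',0),('cover',0),('grip',.0285),('hole0',0),('hole1',0),('hole2',0),('hole3',0),('thread0',.085),('thread1',.085),('thread2',.085),('thread3',.085),('left_panel_hinge',.0175),('right_panel_hinge',.0175),('back_panel_hinge',.0175),('left_panel_edge',.06),('right_panel_edge',.06),('back_panel_edge',.06),('screw_tray',0),('carton',0),('bezel_stack',0),('screwdriver',0)]:
        r=landmark_of(n,l)
        print(l,[(round(d['score'],2),np.round(d['point']),at_z(c,d['point'],z)[:2]) for d in r[:2]])
E
python3 a.py; python3 -c "from h import *;print(sense())"
```

```text
pics
top [ 0.3918 -0.0063  1.0303] 480.5112169693759 0.0356109919717286
housing [(0.76, array([210., 300.]), array([0.4682, 0.2117])), (0.63, array([150., 199.]), array([0.6876, 0.3617]))]
cover [(0.93, array([398., 279.]), array([ 0.5258, -0.1887]))]
grip [(0.85, array([401., 276.]), array([ 0.5274, -0.1912]))]
hole0 [(0.9, array([370., 272.]), array([ 0.5389, -0.1287])), (0.81, array([417., 256.]), array([ 0.5769, -0.2305]))]
hole1 [(0.9, array([370., 272.]), array([ 0.5389, -0.1287])), (0.81, array([417., 256.]), array([ 0.5769, -0.2305]))]
hole2 [(0.9, array([370., 272.]), array([ 0.5389, -0.1287])), (0.81, array([417., 256.]), array([ 0.5769, -0.2305]))]
hole3 [(0.9, array([370., 272.]), array([ 0.5389, -0.1287])), (0.81, array([417., 256.]), array([ 0.5769, -0.2305]))]
thread0 [(0.98, array([223., 313.]), array([0.4366, 0.1666])), (0.93, array([228., 272.]), array([0.5186, 0.162 ]))]
thread1 [(0.98, array([223., 313.]), array([0.4366, 0.1666])), (0.93, array([228., 272.]), array([0.5186, 0.162 ]))]
thread2 [(0.98, array([223., 313.]), array([0.4366, 0.1666])), (0.93, array([228
[... 3592 characters left out ...]
391e+01, -1.48166829e+01]), 'joint_velocities': array([ 0.00331384,  0.13529196,  0.02884293, -0.13477299, -0.07265177,
        0.05937017]), 'effort': array([-1.57836503e-04, -3.90460861e+01,  1.87620485e+01,  4.22409207e+00,
        1.54863921e-02, -2.70845260e-05]), 'tcp_pos': array([ 0.17800818, -0.5990898 ,  0.22255279]), 'ee_rot': array([[-9.58590412e-01, -2.84788380e-01, -1.33526077e-05],
       [-2.84788380e-01,  9.58590412e-01,  1.78439629e-05],
       [ 7.71792848e-06,  2.09077193e-05, -1.00000000e+00]]), 'wrist_force': array([-0.17205236, -0.40083789, -0.36435149]), 'moment': array([ 0.03643194,  0.04382158, -0.02385757]), 'gripper_force': 0.0, 'gripper_width': 1.0010256155280084}
```

```bash
cat > b.py <<'E'
from h import *
np.set_printoptions(precision=4,suppress=True)
for n in ['top','side']:
    c=cam_of(n)
    for l,z in [('hole0',0.0),('thread0',.085)]:
        r=landmark_of(n,l)
        print(n,l)
        for d in r: print('  ',round(d['score'],2),np.round(d['point'],1),at_z(c,d['point'],z)[:2])
E
python3 b.py; python3 -c "
import cv2,numpy as np
a=cv2.imread('pics/top0.png')[140:400,100:520];cv2.imwrite('pics/t.png',cv2.resize(a,(800,495)))
a=cv2.imread('pics/side0.png')[130:470,130:470];cv2.imwrite('pics/s.png',cv2.resize(a,(600,600)))"
```

```text
top hole0
   0.98 [415.1 257.7] [ 0.5729 -0.2264]
   0.86 [369.2 267.9] [ 0.5473 -0.1271]
   0.6 [391.  305.8] [ 0.4674 -0.1739]
   0.6 [419.9 291.6] [ 0.4996 -0.2356]
top thread0
   0.87 [175.2 275.6] [0.5074 0.2657]
   0.85 [180.6 313. ] [0.4348 0.2487]
   0.57 [228.2 273.9] [0.5139 0.1616]
   0.57 [222.6 314.7] [0.4339 0.1672]
side hole0
   0.95 [389.9 211.1] [ 0.5082 -0.2476]
   0.87 [354.6 242.5] [ 0.5438 -0.1244]
   0.71 [356.8 207.8] [ 0.5803 -0.2258]
   0.71 [389.6 238.9] [ 0.4796 -0.166 ]
side thread0
   0.98 [309.2 329.3] [0.5119 0.1596]
   0.94 [332.8 390.7] [0.4328 0.2412]
   0.93 [281.4 383.6] [0.508 0.264]
   0.58 [349.7 351.4] [0.4357 0.1691]
```

View pics/t.png

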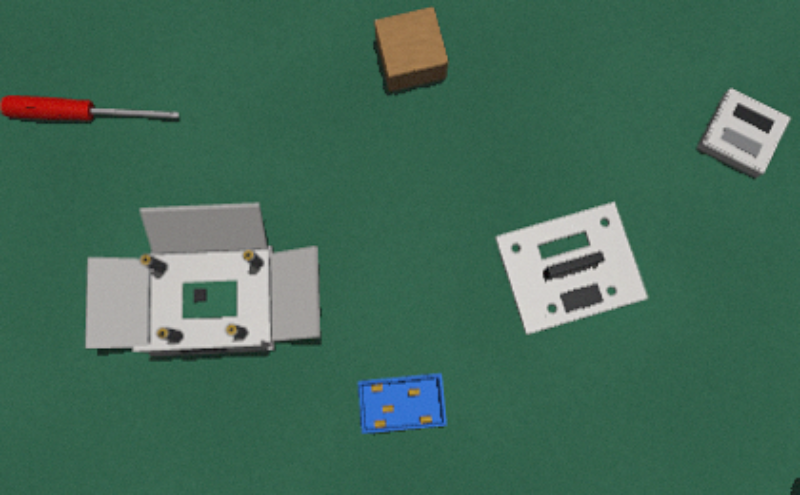

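View pics/s.png

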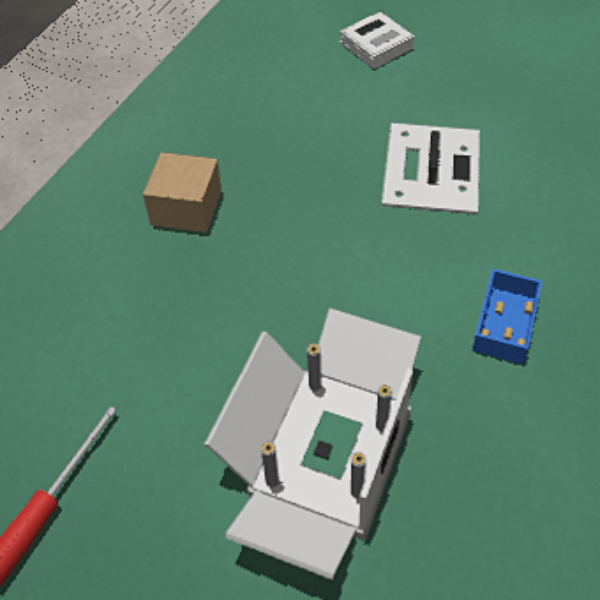

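```bash
cat > c.py <<'E'
from h import *
np.set_printoptions(precision=4,suppress=True)
T=np.array([[38,53,85],[38,-53,85],[-38,35,85],[-38,-35,85]])/1e3; H=T*[1,1,0]
def R(a): return np.array([[np.cos(a),-np.sin(a),0],[np.sin(a),np.cos(a),0],[0,0,1]])
cs={};obs=[]
for n in ['top','side']:
    cs[n]=cam_of(n)
    for k,l,M in (('h','thread0',T),('c','hole0',H)):
        obs+= [(k,n,d['point']) for d in landmark_of(n,l) if d['score']>.4]
    for l in ('left','right','back'):
        r=landmark_of(n,l+'_panel_edge'); obs.append((l,n,r[0]['point'])) if r else 0
g={'h':[.472,.208,.04],'c':[.525,-.19,.29]}
for k,M in (('h',T),('c',H)):
    def f(p,full=False):
        out=[]
        for kk,n,pt in obs:
            if kk!=k: continue
            q=proj(cs[n],M@R(p[2]).T+[p[0],p[1],0])-pt
            out.append(q[np.argmin((q**2).sum(1))])
        return np.array(out).ravel()
    s=least_squares(f,g[k],loss='soft_l1'); g[k]=s.x
    print(k,s.x,np.degrees(s.x[2]),'\n',f(s.x).reshape(-1,2))
p=g['h']; O=np.array([p[0],p[1],0])
print('grip',g['c'][:2])
for l,dirn,hd in (('left',[0,1,0],.065),('right',[0,-1,0],.065),('back',[1,0,0],.055)):
    o=[(n,pt) for k,n,pt in obs if k==l]
    def f(x):
        P=np.array(dirn)*(x[1]+.066*np.cos(x[0]))+[0,0,.0175+.066*np.sin(x[0])]
        P=R(p[2])@P+O
        return np.r_[np.array([proj(cs[n],P)[0]-pt for n,pt in o]).ravel(),(x[1]-hd)*1000]
    s=least_squares(f,[.8,hd]);print(l,s.x,s.fun)
np.save('g.npy',np.array([g['h'],g['c']]))
E
python3 c.py
```

```text
h [0.4734 0.2094 0.0926] 5.304147547210931 
 [[ 1.8238  0.3273]
 [ 1.6868 -0.3867]
 [-0.7271 -1.3085]
 [ 4.0215 -2.4035]
 [-0.1775  2.119 ]
 [ 0.0721 -0.5648]
 [ 0.4374  2.8965]
 [ 0.4476  1.4757]]
c [ 0.5225 -0.1904  0.308 ] 17.64726193086027 
 [[-0.9074  1.6785]
 [ 0.9588 -1.9186]
 [ 2.404  -0.1268]
 [-0.8127 -3.2679]
 [ 2.6371 -1.3855]
 [-0.2088  0.7233]
 [-0.1527  1.9846]
 [ 0.3372  0.4032]]
grip [ 0.5225 -0.1904]
left [0.5925 0.0652] [-0.6605  1.8962  2.6105  0.2049  0.1519]
right [0.7105 0.0662] [-0.0169 -2.3003  2.0847  3.6487  1.2048]
back [0.9382 0.0548] [ 0.1585 -2.1256  1.679  -0.3835 -0.1546]
```

```bash
cat > plan.py <<'E'
from h import *
from scipy.spatial.transform import Rotation as Ro
import json
def down(az): # tool y azimuth az deg
    a=np.radians(az);y=np.array([np.cos(a),np.sin(a),0]);z=np.array([0,0,-1.]);return np.c_[np.cross(y,z),y,z]
def plan(way,grip,start=None,q=0):
    """way: list of (pos, az, nrows)"""
    s=sense(); p,r=start if start else (np.array(s['tcp_pos']),np.array(s['ee_rot']).reshape(3,3))
    L=[];D=[]
    for tp,az,n in way:
        tp=np.array(tp,float);R1=down(az)
        for i in range(n):
            f=1/(n-i)
            d=np.round(r.T@((tp-p)*f)*1000,q); w=np.round(Ro.from_matrix(r.T@R1).as_rotvec()*f,3)
            p=p+r@d/1000; r=r@Ro.from_rotvec(w).as_matrix(); L.append(d.tolist());D.append(w.tolist())
    for i in range(0,len(L),10):
        print(json.dumps(dict(linear=L[i:i+10],delta_rot=D[i:i+10],grip=[grip]*len(L[i:i+10]))))
    print('end',np.round(p,4)); return p,r
E
python3 -c "
from plan import *
c=cam_of('wrist');print(np.round(c['mount'],4))
plan([([.5,-.17,.25],197.5,12)],0)"
```

```text
[[ 4.000e-04  9.592e-01  2.826e-01  7.630e-02]
 [ 1.000e+00 -3.000e-04 -4.000e-04  3.000e-04]
 [-3.000e-04  2.826e-01 -9.592e-01 -1.619e-01]
 [ 0.000e+00  0.000e+00  0.000e+00  1.000e+00]]
{"linear": [[-36.0, 27.0, -2.0], [-39.0, 22.0, -2.0], [-42.0, 16.0, -2.0], [-43.0, 11.0, -2.0], [-44.0, 5.0, -2.0], [-45.0, -1.0, -2.0], [-44.0, -7.0, -3.0], [-43.0, -13.0, -2.0], [-41.0, -18.0, -3.0], [-38.0, -23.0, -2.0]], "delta_rot": [[-0.0, -0.0, -0.132], [-0.0, -0.0, -0.132], [-0.0, -0.0, -0.132], [-0.0, -0.0, -0.132], [-0.0, -0.0, -0.132], [-0.0, -0.0, -0.132], [-0.0, -0.0, -0.133], [-0.0, -0.0, -0.132], [-0.0, -0.0, -0.133], [0.0, -0.0, -0.132]], "grip": [0, 0, 0, 0, 0, 0, 0, 0, 0, 0]}
{"linear": [[-34.0, -28.0, -3.0], [-31.0, -33.0, -2.0]], "delta_rot": [[0.0, -0.0, -0.133], [0.0, -0.0, -0.132]], "grip": [0, 0]}
end [ 0.4996 -0.1698  0.2496]
```

Emit:
step_arm:
  linear:
    - [-36,27,-2]
    - [-39,22,-2]
    - [-42,16,-2]
    - [-43,11,-2]
    - [-44,5,-2]
    - [-45,-1,-2]
    - [-44,-7,-3]
    - [-43,-13,-2]
    - [-41,-18,-3]
    - [-38,-23,-2]
  delta_rot:
    - [0,0,-0.132]
    - [0,0,-0.132]
    - [0,0,-0.132]
    - [0,0,-0.132]
    - [0,0,-0.132]
    - [0,0,-0.132]
    - [0,0,-0.133]
    - [0,0,-0.132]
    - [0,0,-0.133]
    - [0,0,-0.132]
  grip: [0,0,0,0,0,0,0,0,0,0]

```text
time_s: 4.45
tcp_pos: [0.4467, -0.2399, 0.245]
ee_rot: [[0.045, -0.999, 0.001], [-0.999, -0.045, -0.0], [0.0, -0.001, -1.0]]
wrist_force: [1.2, -0.1, -0.1]
gripper_width: 0.019
gripper_force: 0.0
```

Emit:
step_arm:
  linear:
    - [-34,-28,-3]
    - [-31,-33,-2]
    - [0,0,0]
    - [0,0,0]
  delta_rot:
    - [0,0,-0.133]
    - [0,0,-0.132]
    - [0,0,0]
    - [0,0,0]
  grip: [0,0,0,0]

```text
time_s: 4.95
tcp_pos: [0.4993, -0.1698, 0.2494]
ee_rot: [[0.3, -0.954, -0.001], [-0.954, -0.3, 0.0], [-0.0, 0.0, -1.0]]
wrist_force: [1.0, 0.3, -0.8]
gripper_width: 0.007
gripper_force: 0.0
```

```bash
cat > m.py <<'E'
from h import *
T=np.array([[38,53,85],[38,-53,85],[-38,35,85],[-38,-35,85]])/1e3
def R(a): return np.array([[np.cos(a),-np.sin(a),0],[np.sin(a),np.cos(a),0],[0,0,1]])
def fit(c,label,M,g,n=3):
    """repeat network on one camera n times; fit x,y,yaw"""
    obs=[]
    for _ in range(n): obs+=[d['point'] for d in landmark_of(c,label) if d['score']>.4]; C=cam_of(c)
    obs=np.array(obs)
    def f(p):
        q=proj(C,M@R(p[2]).T+[p[0],p[1],0])[None]-obs[:,None]
        i=(q**2).sum(2).argmin(1);return q[range(len(obs)),i].ravel()
    s=least_squares(f,g,loss='soft_l1');return s.x,f(s.x).reshape(-1,2),C,obs
E
python3 -c "
from m import *
np.set_printoptions(precision=4,suppress=True)
C=cam_of('wrist');g=np.load('g.npy')
x,r,C,o=fit('wrist','hole0',T*[1,1,0],g[1]);print(x,np.degrees(x[2]));print(np.c_[o,r])
im=C['img'][:,:,::-1].copy()
for p in proj(C,T*[1,1,0]@R(x[2]).T+[x[0],x[1],0]): cv2.circle(im,tuple(np.int32(p)),6,(0,0,255),1)
cv2.imwrite('pics/w1.png',im);print(sense()['tcp_pos'],sense()['time_s'],sense()['joints'])
"
```

```text
[ 0.527  -0.1906  0.3188] 18.265408999288073
[[338.9    137.7     -1.1437  -0.5364]
 [256.3    120.4      2.6183  -0.9241]
 [268.1    223.6     -3.8295   2.3426]
 [337.6    208.2      0.3634  -0.5048]
 [259.7    122.2     -0.7817  -2.7241]
 [263.6    224.       0.6705   1.9426]
 [342.     134.8     -4.2437   2.3636]
 [335.8    207.2      2.1634   0.4952]
 [256.8    121.4      2.1183  -1.9241]
 [337.9    136.3     -0.1437   0.8636]
 [338.6    210.6     -0.6366  -2.9048]
 [263.9    224.9      0.3705   1.0426]]
[ 0.4993 -0.1704  0.2496] 5.3 [ -1.2091  11.4058 -10.6287  -0.0009 -67.959   18.6206]
```

View pics/w1.png

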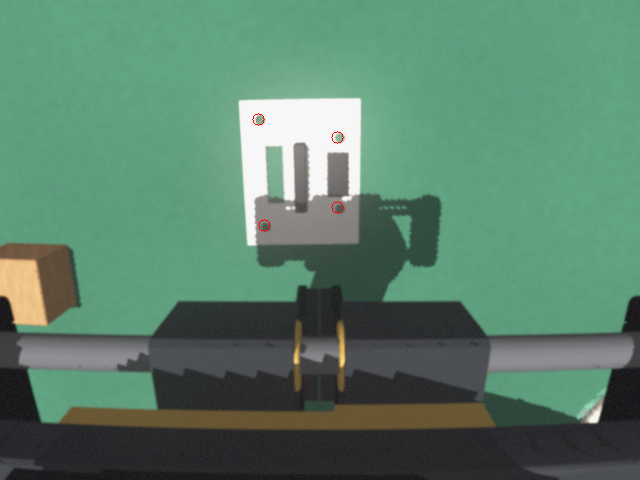

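```bash
python3 -c "
from plan import *
plan([([.47,.26,.25],184.5,9)],0)"
```

```text
{"linear": [[-47.0, -11.0, -0.0], [-47.0, -10.0, -0.0], [-47.0, -9.0, -0.0], [-47.0, -8.0, -0.0], [-47.0, -6.0, -0.0], [-48.0, -5.0, -0.0], [-48.0, -4.0, -0.0], [-48.0, -3.0, -0.0], [-48.0, -2.0, -0.0]], "delta_rot": [[-0.0, -0.0, 0.025], [-0.0, -0.0, 0.025], [-0.0, -0.0, 0.025], [-0.0, -0.0, 0.025], [-0.0, -0.0, 0.025], [-0.0, -0.0, 0.025], [-0.0, -0.0, 0.025], [-0.0, 0.0, 0.025], [-0.0, 0.0, 0.025]], "grip": [0, 0, 0, 0, 0, 0, 0, 0, 0]}
end [0.4695 0.2604 0.2496]
```

Emit:
step_arm:
  linear:
    - [-47,-11,0]
    - [-47,-10,0]
    - [-47,-9,0]
    - [-47,-8,0]
    - [-47,-6,0]
    - [-48,-5,0]
    - [-48,-4,0]
    - [-48,-3,0]
    - [-48,-2,0]
    - [0,0,0]
  delta_rot:
    - [0,0,0.025]
    - [0,0,0.025]
    - [0,0,0.025]
    - [0,0,0.025]
    - [0,0,0.025]
    - [0,0,0.025]
    - [0,0,0.025]
    - [0,0,0.025]
    - [0,0,0.025]
    - [0,0,0]
  grip: [0,0,0,0,0,0,0,0,0,0]

```text
time_s: 6.55
tcp_pos: [0.4693, 0.2634, 0.2491]
ee_rot: [[0.083, -0.997, -0.0], [-0.997, -0.083, -0.0], [0.0, 0.0, -1.0]]
wrist_force: [-0.7, -0.7, -0.4]
gripper_width: 0.005
gripper_force: 0.0
```

```bash
cat > hw.py <<'E'
from m import *
import sys
np.set_printoptions(precision=4,suppress=True)
C=cam_of('wrist');g=np.load('g.npy')
x,r,C,o=fit('wrist','thread0',T,g[0]);print(x,np.degrees(x[2]));print(np.c_[o,r])
im=C['img'][:,:,::-1].copy()
for p in proj(C,T@R(x[2]).T+[x[0],x[1],0]): cv2.circle(im,tuple(np.int32(p)),6,(0,0,255),1)
for P in ([0,.065],[0,-.065],[.055,0]):
    p=proj(C,R(x[2])@np.r_[P,.0175]+[x[0],x[1],0])[0]; cv2.circle(im,tuple(np.int32(p)),4,(255,0,0),1)
cv2.imwrite(sys.argv[1],im);print(sense()['tcp_pos'],sense()['time_s'],sense()['joints'])
E
python3 hw.py pics/w2.png
```

```text
[0.4736 0.2081 0.0819] 4.6933639857849485
[[368.3    196.3     -0.3545   2.9689]
 [270.5     79.3     -0.6343   4.8929]
 [369.7    104.9      0.7074   3.7425]
 [365.3    109.4      5.1074  -0.7575]
 [274.1     85.1     -4.2343  -0.9071]
 [368.     200.      -0.0545  -0.7311]
 [368.7    197.4     -0.7545   1.8689]
 [273.7     84.4     -3.8343  -0.2071]
 [270.1    223.9      4.002   -2.5776]
 [365.1    109.6      5.3074  -0.9575]]
[0.4696 0.2599 0.2498] 6.9 [ 46.2874  12.3181  -9.4241   0.0006 -68.2421 -41.7863]
```

View pics/w2.png

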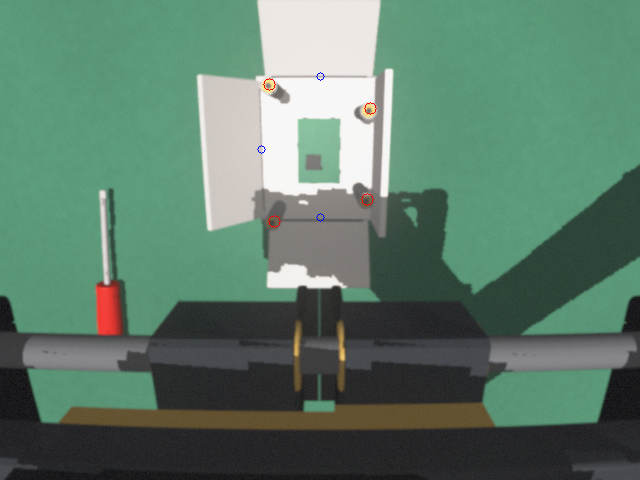

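```bash
cat > pan.py <<'E'
from plan import *
from m import R
import sys
O=np.array([.4736,.2085,0]);YAW=np.radians(4.7)
def W(v): return O+R(YAW)@(np.array(v)/1000)
def arc(d,hd,a0,half,n=9,drop=15):
    """d: outward unit (xh,yh)"""
    out=[]
    for a in np.linspace(a0,np.pi/2,n):
        r=hd+66*np.cos(a)+2.5*np.sin(a)+half; z=17.5+66*np.sin(a)-drop
        out.append((W([d[0]*r,d[1]*r,z]),184.7,1))
    return out
E
python3 -c "
from pan import *
plan([(W([0,152,250]),184.7,2),(W([0,152,39]),184.7,6),(W([0,142,39]),184.7,2)]+arc((0,1),65,.6,9.5),0)"
```

```text
{"linear": [[-50.0, 0.0, -0.0], [-50.0, 0.0, -0.0], [-0.0, 0.0, 35.0], [-0.0, 0.0, 35.0], [-0.0, 0.0, 35.0], [-0.0, 0.0, 35.0], [-0.0, 0.0, 35.0], [-0.0, 1.0, 36.0], [5.0, -0.0, -0.0], [5.0, -0.0, -0.0]], "delta_rot": [[-0.0, 0.0, -0.002], [-0.0, 0.0, -0.001], [-0.0, 0.0, -0.0], [-0.0, 0.0, -0.0], [-0.0, 0.0, -0.0], [-0.0, 0.0, -0.0], [-0.0, 0.0, -0.0], [-0.0, 0.0, -0.0], [-0.0, 0.0, -0.0], [-0.0, 0.0, -0.0]], "grip": [0, 0, 0, 0, 0, 0, 0, 0, 0, 0]}
{"linear": [[11.0, -0.0, -1.0], [5.0, -1.0, -6.0], [5.0, 0.0, -6.0], [6.0, 0.0, -5.0], [7.0, 0.0, -4.0], [7.0, 0.0, -3.0], [8.0, 0.0, -3.0], [8.0, 0.0, -1.0], [8.0, 0.0, -1.0]], "delta_rot": [[-0.0, 0.0, -0.0], [-0.0, 0.0, -0.0], [-0.0, 0.0, -0.0], [-0.0, 0.0, -0.0], [-0.0, 0.0, -0.0], [-0.0, 0.0, -0.0], [-0.0, 0.0, -0.0], [-0.0, 0.0, -0.0], [-0.0, 0.0, -0.0]], "grip": [0, 0, 0, 0, 0, 0, 0, 0, 0]}
end [0.4678 0.2849 0.0688]
```

Emit:
step_arm:
  linear:
    - [-50,0,0]
    - [-50,0,0]
    - [0,0,35]
    - [0,0,35]
    - [0,0,35]
    - [0,0,35]
    - [0,0,35]
    - [0,0,36]
    - [5,0,0]
    - [5,0,0]
  delta_rot:
    - [0,0,0]
    - [0,0,0]
    - [0,0,0]
    - [0,0,0]
    - [0,0,0]
    - [0,0,0]
    - [0,0,0]
    - [0,0,0]
    - [0,0,0]
    - [0,0,0]
  grip: [0,0,0,0,0,0,0,0,0,0]

```text
time_s: 8.15
tcp_pos: [0.4632, 0.3507, 0.0399]
ee_rot: [[0.08, -0.997, 0.002], [-0.997, -0.08, 0.001], [-0.001, -0.002, -1.0]]
wrist_force: [0.0, -0.7, 0.5]
gripper_width: 0.002
gripper_force: 0.0
```

Emit:
step_arm:
  linear:
    - [11,0,-1]
    - [5,0,-6]
    - [5,0,-6]
    - [6,0,-5]
    - [7,0,-4]
    - [7,0,-3]
    - [8,0,-3]
    - [8,0,-1]
    - [6,0,-1]
    - [0,0,0]
  delta_rot:
    - [0,0,0]
    - [0,0,0]
    - [0,0,0]
    - [0,0,0]
    - [0,0,0]
    - [0,0,0]
    - [0,0,0]
    - [0,0,0]
    - [0,0,0]
    - [0,0,0]
  grip: [0,0,0,0,0,0,0,0,0,0]

```text
time_s: 9.4
tcp_pos: [0.4668, 0.2891, 0.0677]
ee_rot: [[0.079, -0.997, -0.0], [-0.997, -0.079, 0.003], [-0.003, 0.0, -1.0]]
wrist_force: [-2.8, 7.3, -3.2]
gripper_width: 0.005
gripper_force: 3.5
```

Emit:
step_arm:
  linear:
    - [1,0,0]
    - [0,0,0]
    - [0,0,0]
  delta_rot:
    - [0,0,0]
    - [0,0,0]
    - [0,0,0]
  grip: [0,0,0]

```text
time_s: 9.78
tcp_pos: [0.4668, 0.289, 0.0678]
ee_rot: [[0.08, -0.997, 0.0], [-0.997, -0.08, 0.004], [-0.004, -0.0, -1.0]]
wrist_force: [-3.7, 9.1, -2.3]
gripper_width: 0.0
gripper_force: 4.5
```

Emit:
step_arm:
  linear:
    - [1,0,0]
    - [0,0,0]
    - [0,0,0]
  delta_rot:
    - [0,0,0]
    - [0,0,0]
    - [0,0,0]
  grip: [0,0,0]

```text
time_s: 10.15
tcp_pos: [0.4669, 0.2889, 0.0678]
ee_rot: [[0.079, -0.997, 0.0], [-0.997, -0.079, 0.005], [-0.005, -0.001, -1.0]]
wrist_force: [-4.1, 12.5, -3.6]
gripper_width: 0.003
gripper_force: 5.8
```

Emit:
step_arm:
  linear:
    - [0,0,-4]
    - [0,0,-4]
    - [0,0,0]
  delta_rot:
    - [0,0,0]
    - [0,0,0]
    - [0,0,0]
  grip: [0,0,0]

```text
time_s: 10.52
tcp_pos: [0.4675, 0.2889, 0.0757]
ee_rot: [[0.08, -0.997, 0.001], [-0.997, -0.08, 0.006], [-0.006, -0.002, -1.0]]
wrist_force: [-3.2, 10.6, -4.7]
gripper_width: 0.005
gripper_force: 5.3
```

Emit:
step_arm:
  linear:
    - [-10,0,0]
    - [-30,0,0]
    - [0,0,0]
  delta_rot:
    - [0,0,0]
    - [0,0,0]
    - [0,0,0]
  grip: [0,0,0]

```text
time_s: 10.9
tcp_pos: [0.464, 0.3264, 0.0761]
ee_rot: [[0.082, -0.997, -0.001], [-0.997, -0.082, -0.001], [0.001, 0.001, -1.0]]
wrist_force: [-0.1, 0.3, 0.4]
gripper_width: 0.009
gripper_force: 0.0
```

```bash
cat > v.py <<'E'
from h import *
import sys
c=cam_of('side');a=c['img'][270:470,210:410,::-1];b=cam_of('top')['img'][220:340,120:290,::-1]
cv2.imwrite(sys.argv[1],np.hstack([cv2.resize(a,(440,440)),np.vstack([cv2.resize(b,(360,254)),np.zeros((186,360,3),np.uint8)])]))
E
python3 v.py pics/v1.png
```

```text
(no output)
```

View pics/v1.png

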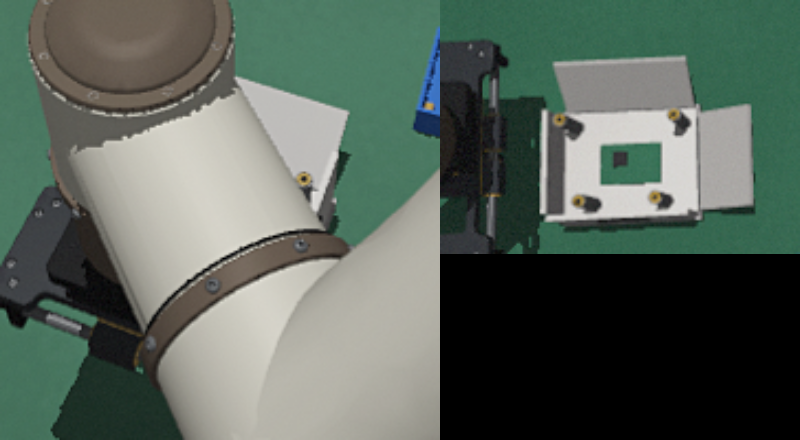

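```bash
python3 -c "
from pan import *
plan([(W([0,120,150]),184.7,2),(W([130,0,150]),184.7,4),(W([128,0,57]),184.7,3),(W([120,0,57]),184.7,1)]+arc((1,0),55,.94,15,8),0)"
```

```text
{"linear": [[-2.0, -0.0, -37.0], [-1.0, -0.0, -37.0], [30.0, -33.0, -0.0], [30.0, -32.0, -0.0], [30.0, -33.0, -0.0], [30.0, -32.0, -0.0], [-0.0, 1.0, 31.0], [-0.0, 0.0, 31.0], [-0.0, 1.0, 31.0], [-0.0, 8.0, -0.0]], "delta_rot": [[0.001, -0.001, -0.001], [0.001, -0.001, -0.001], [-0.0, 0.0, 0.0], [-0.0, 0.0, 0.0], [-0.0, 0.0, 0.0], [-0.0, 0.0, 0.0], [-0.0, 0.0, 0.0], [-0.0, 0.0, 0.0], [-0.0, 0.0, 0.0], [-0.0, 0.0, 0.0]], "grip": [0, 0, 0, 0, 0, 0, 0, 0, 0, 0]}
{"linear": [[-0.0, 9.0, 1.0], [-0.0, 5.0, -3.0], [-0.0, 5.0, -3.0], [-0.0, 5.0, -2.0], [-0.0, 6.0, -2.0], [-0.0, 5.0, -1.0], [-0.0, 6.0, -1.0], [-0.0, 6.0, -1.0]], "delta_rot": [[-0.0, 0.0, 0.0], [-0.0, 0.0, 0.0], [-0.0, 0.0, 0.0], [-0.0, 0.0, 0.0], [-0.0, 0.0, 0.0], [-0.0, 0.0, 0.0], [-0.0, 0.0, 0.0], [-0.0, 0.0, 0.0]], "grip": [0, 0, 0, 0, 0, 0, 0, 0]}
end [0.5461 0.2143 0.069 ]
```

Emit:
step_arm:
  linear:
    - [-2,0,-37]
    - [-1,0,-37]
    - [30,-33,0]
    - [30,-32,0]
    - [30,-33,0]
    - [30,-32,0]
    - [0,1,31]
    - [0,0,31]
    - [0,1,31]
    - [0,8,0]
  delta_rot:
    - [0,0,0]
    - [0,0,0]
    - [0,0,0]
    - [0,0,0]
    - [0,0,0]
    - [0,0,0]
    - [0,0,0]
    - [0,0,0]
    - [0,0,0]
    - [0,0,0]
  grip: [0,0,0,0,0,0,0,0,0,0]

```text
time_s: 12.25
tcp_pos: [0.591, 0.2163, 0.0546]
ee_rot: [[0.078, -0.997, -0.006], [-0.997, -0.078, -0.004], [0.003, 0.007, -1.0]]
wrist_force: [-0.4, -0.4, -0.1]
gripper_width: 0.007
gripper_force: 0.0
```

Emit:
step_arm:
  linear:
    - [0,9,1]
    - [0,5,-3]
    - [0,5,-3]
    - [0,5,-2]
    - [0,6,-2]
    - [0,5,-1]
    - [0,6,-1]
    - [0,3,-1]
    - [0,0,0]
    - [0,0,0]
  delta_rot:
    - [0,0,0]
    - [0,0,0]
    - [0,0,0]
    - [0,0,0]
    - [0,0,0]
    - [0,0,0]
    - [0,0,0]
    - [0,0,0]
    - [0,0,0]
    - [0,0,0]
  grip: [0,0,0,0,0,0,0,0,0,0]

```text
time_s: 13.5
tcp_pos: [0.5489, 0.2149, 0.0691]
ee_rot: [[0.08, -0.997, -0.001], [-0.997, -0.08, -0.001], [0.001, 0.001, -1.0]]
wrist_force: [0.7, 0.0, 0.1]
gripper_width: 0.006
gripper_force: 0.0
```

Not at the stop yet; continue in small steps.

Emit:
step_arm:
  linear:
    - [0,2,0]
    - [0,1,0]
    - [0,0,0]
    - [0,0,0]
  delta_rot:
    - [0,0,0]
    - [0,0,0]
    - [0,0,0]
    - [0,0,0]
  grip: [0,0,0,0]

```text
time_s: 14.0
tcp_pos: [0.5463, 0.2149, 0.0695]
ee_rot: [[0.08, -0.997, -0.0], [-0.997, -0.08, -0.0], [0.0, 0.0, -1.0]]
wrist_force: [1.3, -0.3, 1.0]
gripper_width: 0.007
gripper_force: 0.1
```

Emit:
step_arm:
  linear:
    - [0,1,0]
    - [0,1,0]
    - [0,0,0]
    - [0,0,0]
  delta_rot:
    - [0,0,0]
    - [0,0,0]
    - [0,0,0]
    - [0,0,0]
  grip: [0,0,0,0]

```text
time_s: 14.5
tcp_pos: [0.5443, 0.2148, 0.0696]
ee_rot: [[0.08, -0.997, 0.0], [-0.997, -0.08, 0.0], [-0.0, -0.0, -1.0]]
wrist_force: [0.5, -0.1, -0.4]
gripper_width: 0.005
gripper_force: 0.2
```

Emit:
step_arm:
  linear:
    - [0,2,0]
    - [0,2,0]
    - [0,0,0]
    - [0,0,0]
  delta_rot:
    - [0,0,0]
    - [0,0,0]
    - [0,0,0]
    - [0,0,0]
  grip: [0,0,0,0]

```text
time_s: 15.0
tcp_pos: [0.5405, 0.2146, 0.0697]
ee_rot: [[0.08, -0.997, 0.0], [-0.997, -0.08, 0.0], [-0.0, -0.0, -1.0]]
wrist_force: [0.0, -0.2, 0.9]
gripper_width: 0.004
gripper_force: 0.7
```

Emit:
step_arm:
  linear:
    - [0,1,0]
    - [0,1,0]
    - [0,0,0]
    - [0,0,0]
  delta_rot:
    - [0,0,0]
    - [0,0,0]
    - [0,0,0]
    - [0,0,0]
  grip: [0,0,0,0]

```text
time_s: 15.5
tcp_pos: [0.5404, 0.2147, 0.0698]
ee_rot: [[0.08, -0.997, 0.004], [-0.997, -0.08, 0.001], [-0.001, -0.004, -1.0]]
wrist_force: [7.4, -1.5, -3.0]
gripper_width: 0.01
gripper_force: 3.5
```

Emit:
step_arm:
  linear:
    - [0,1,0]
    - [0,0,0]
    - [0,-20,0]
    - [0,0,0]
  delta_rot:
    - [0,0,0]
    - [0,0,0]
    - [0,0,0]
    - [0,0,0]
  grip: [0,0,0,0]

```text
time_s: 16.0
tcp_pos: [0.5573, 0.2156, 0.069]
ee_rot: [[0.079, -0.997, -0.001], [-0.997, -0.079, -0.001], [0.0, 0.002, -1.0]]
wrist_force: [-0.3, -0.2, 0.2]
gripper_width: 0.003
gripper_force: 0.0
```

```bash
python3 -c "
from pan import *
plan([(W([90,-5,150]),184.7,3),(W([0,-152,150]),184.7,4),(W([0,-150,46]),184.7,3)]+arc((0,-1),65,.7,13,9),0)"
```

```text
{"linear": [[2.0, -2.0, -27.0], [2.0, -2.0, -27.0], [1.0, -2.0, -27.0], [37.0, 23.0, 0.0], [37.0, 22.0, 0.0], [37.0, 23.0, 0.0], [36.0, 22.0, 0.0], [-1.0, 0.0, 35.0], [-0.0, 0.0, 35.0], [-1.0, 0.0, 34.0]], "delta_rot": [[0.001, -0.0, -0.001], [0.0, -0.0, -0.001], [0.001, -0.0, -0.001], [-0.0, -0.0, -0.0], [-0.0, -0.0, -0.0], [-0.0, -0.0, -0.0], [-0.0, -0.0, -0.0], [-0.0, -0.0, -0.0], [-0.0, -0.0, -0.0], [-0.0, -0.0, -0.0]], "grip": [0, 0, 0, 0, 0, 0, 0, 0, 0, 0]}
{"linear": [[-20.0, 0.0, 1.0], [-4.0, 0.0, -5.0], [-6.0, 0.0, -5.0], [-6.0, 0.0, -4.0], [-6.0, 0.0, -3.0], [-6.0, 0.0, -3.0], [-7.0, 0.0, -2.0], [-7.0, 0.0, -1.0], [-7.0, 0.0, -1.0]], "delta_rot": [[-0.0, -0.0, -0.0], [-0.0, -0.0, -0.0], [-0.0, -0.0, -0.0], [-0.0, -0.0, -0.0], [-0.0, -0.0, -0.0], [-0.0, -0.0, -0.0], [-0.0, -0.0, -0.0], [-0.0, -0.0, -0.0], [-0.0, -0.0, -0.0]], "grip": [0, 0, 0, 0, 0, 0, 0, 0, 0]}
end [0.4803 0.1279 0.069 ]
```

Emit:
step_arm:
  linear:
    - [2,-2,-27]
    - [2,-2,-27]
    - [1,-2,-27]
    - [37,23,0]
    - [37,22,0]
    - [37,23,0]
    - [36,22,0]
    - [-1,0,35]
    - [0,0,35]
    - [0,0,34]
  delta_rot:
    - [0,0,0]
    - [0,0,0]
    - [0,0,0]
    - [0,0,0]
    - [0,0,0]
    - [0,0,0]
    - [0,0,0]
    - [0,0,0]
    - [0,0,0]
    - [0,0,0]
  grip: [0,0,0,0,0,0,0,0,0,0]

```text
time_s: 17.25
tcp_pos: [0.4842, 0.0582, 0.0456]
ee_rot: [[0.079, -0.997, -0.001], [-0.997, -0.079, -0.0], [-0.0, 0.001, -1.0]]
wrist_force: [-0.8, 0.3, -0.2]
gripper_width: 0.005
gripper_force: 0.0
```

Emit:
step_arm:
  linear:
    - [-20,0,1]
    - [-4,0,-5]
    - [-6,0,-5]
    - [-6,0,-4]
    - [-6,0,-3]
    - [-6,0,-3]
    - [-7,0,-2]
    - [-7,0,-1]
    - [-4,0,-1]
    - [0,0,0]
  delta_rot:
    - [0,0,0]
    - [0,0,0]
    - [0,0,0]
    - [0,0,0]
    - [0,0,0]
    - [0,0,0]
    - [0,0,0]
    - [0,0,0]
    - [0,0,0]
    - [0,0,0]
  grip: [0,0,0,0,0,0,0,0,0,0]

```text
time_s: 18.5
tcp_pos: [0.4807, 0.125, 0.0696]
ee_rot: [[0.08, -0.997, 0.001], [-0.997, -0.08, 0.001], [-0.001, -0.001, -1.0]]
wrist_force: [-1.2, -0.3, -0.0]
gripper_width: 0.003
gripper_force: 0.0
```

Emit:
step_arm:
  linear:
    - [-1,0,0]
    - [-1,0,0]
    - [0,0,0]
    - [0,0,0]
  delta_rot:
    - [0,0,0]
    - [0,0,0]
    - [0,0,0]
    - [0,0,0]
  grip: [0,0,0,0]

```text
time_s: 19.0
tcp_pos: [0.4803, 0.1263, 0.0696]
ee_rot: [[0.08, -0.997, 0.0], [-0.997, -0.08, 0.0], [-0.0, -0.0, -1.0]]
wrist_force: [-0.3, -0.7, 0.6]
gripper_width: 0.003
gripper_force: 0.2
```

Emit:
step_arm:
  linear:
    - [-1,0,0]
    - [-1,0,0]
    - [0,0,0]
    - [0,0,0]
  delta_rot:
    - [0,0,0]
    - [0,0,0]
    - [0,0,0]
    - [0,0,0]
  grip: [0,0,0,0]

```text
time_s: 19.5
tcp_pos: [0.4801, 0.1279, 0.0696]
ee_rot: [[0.08, -0.997, -0.0], [-0.997, -0.08, -0.001], [0.001, 0.0, -1.0]]
wrist_force: [2.2, -4.6, 2.0]
gripper_width: 0.004
gripper_force: 2.5
```

Emit:
step_arm:
  linear:
    - [-1,0,0]
    - [-1,0,0]
    - [0,0,0]
    - [0,0,0]
  delta_rot:
    - [0,0,0]
    - [0,0,0]
    - [0,0,0]
    - [0,0,0]
  grip: [0,0,0,0]

```text
time_s: 20.0
tcp_pos: [0.48, 0.1281, 0.0696]
ee_rot: [[0.08, -0.997, -0.001], [-0.997, -0.08, -0.003], [0.003, 0.001, -1.0]]
wrist_force: [5.0, -10.8, 1.4]
gripper_width: 0.006
gripper_force: 6.0
```

Emit:
step_arm:
  linear:
    - [25,0,0]
    - [0,0,-60]
    - [0,0,-60]
    - [-40,0,-50]
    - [-55,0,0]
    - [-55,0,0]
    - [-35,0,0]
    - [0,0,0]
    - [0,0,0]
  delta_rot:
    - [0,0,0]
    - [0,0,0]
    - [0,0,0]
    - [0,0,0]
    - [0,0,0]
    - [0,0,0]
    - [0,0,0]
    - [0,0,0]
    - [0,0,0]
  grip: [0,0,0,0,0,0,0,0,0]

```text
time_s: 21.12
tcp_pos: [0.4667, 0.2888, 0.238]
ee_rot: [[0.08, -0.997, -0.001], [-0.997, -0.08, -0.0], [0.0, 0.001, -1.0]]
wrist_force: [-0.0, -0.3, 0.1]
gripper_width: 0.008
gripper_force: 0.0
```

```bash
python3 hw.py pics/w3.png
```

```text
[0.4751 0.209  0.0755] 4.323768284943032
[[370.      69.       1.5033  -0.2082]
 [267.9     41.2     -2.5303   0.6654]
 [367.6    165.       0.7845   1.2729]
 [267.8     43.3     -2.4303  -1.4346]
 [268.3    191.8      0.7229  -2.4074]
 [370.3     69.7      1.2033  -0.9082]
 [370.4    165.7     -2.0155   0.5729]
 [266.9    191.6      2.1229  -2.2074]
 [269.5     41.1     -4.1303   0.7654]
 [369.7    163.4     -1.3155   2.8729]
 [369.6     68.6      1.9033   0.1918]]
[0.4673 0.2883 0.2385] 21.475 [ 48.5853  13.9882  -8.8559  -0.0051 -67.1383 -44.0548]
```

View pics/w3.png

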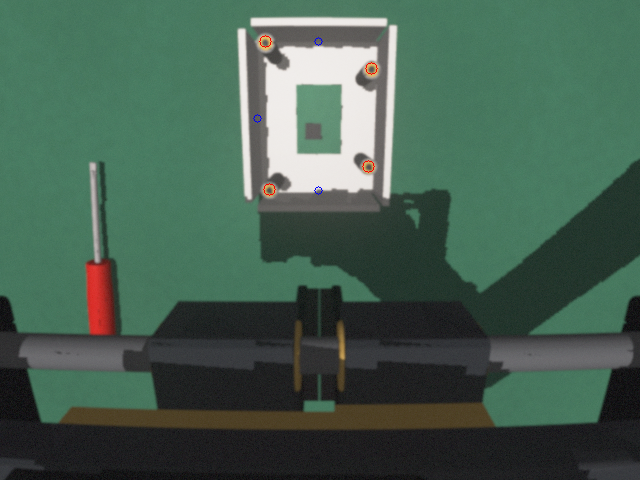

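```bash
python3 -c "
from m import *
np.set_printoptions(precision=4,suppress=True)
C=cam_of('wrist');im=C['img'].astype(int);x0=np.array([.4751,.209,.0755]);obs=[]
hsv=cv2.cvtColor(C['img'],cv2.COLOR_RGB2HSV)
m=((hsv[...,0]>8)&(hsv[...,0]<30)&(hsv[...,1]>80)&(hsv[...,2]>60)).astype(np.uint8)
for p in proj(C,T@R(x0[2]).T+[*x0[:2],0]):
    u,v=np.int32(p);w=np.zeros_like(m);w[v-12:v+13,u-12:u+13]=m[v-12:v+13,u-12:u+13]
    pts=cv2.findNonZero(w); (c,r)=cv2.minEnclosingCircle(cv2.convexHull(pts)); mm=pts[:,0].mean(0);obs.append(mm);print(p,c,r,mm,len(pts))
obs=np.array(obs)
f=lambda q:(proj(C,T@R(q[2]).T+[q[0],q[1],0])-obs).ravel()
s=least_squares(f,x0);print(s.x,np.degrees(s.x[2]),s.fun)
"
```

```text
[269.1029 189.3115] (269.12921142578125, 189.7359619140625) 6.53410530090332 [269.0407 189.7642] 123
[265.4716  41.7626] (265.2727355957031, 42.15909194946289) 7.364612102508545 [265.1361  42.2789] 147
[368.4787 166.199 ] (368.0, 166.25) 6.600289344787598 [368.0583 166.3167] 120
[371.6121  68.705 ] (371.1097412109375, 68.93902587890625) 7.191981792449951 [371.3916  68.9371] 143
[0.4753 0.2093 0.077 ] 4.414232223689587 [-0.0665 -0.0685 -0.0358 -0.0699  0.234   0.1211 -0.125   0.0279]
```

```bash
python3 -c "
from plan import *
plan([([.50,-.05,.238],195,8),([.5035,-.119,.155],198.3,2)],40)"
```

```text
{"linear": [[42.0, -1.0, 0.0], [43.0, 0.0, 0.0], [42.0, 1.0, 0.0], [43.0, 2.0, 0.0], [42.0, 3.0, 0.0], [42.0, 5.0, 0.0], [42.0, 5.0, 0.0], [43.0, 7.0, 0.0], [34.0, 7.0, 42.0], [33.0, 8.0, 41.0]], "delta_rot": [[-0.0, 0.0, -0.023], [-0.0, 0.0, -0.023], [-0.0, 0.0, -0.023], [-0.0, 0.0, -0.023], [-0.0, 0.0, -0.023], [-0.0, 0.0, -0.023], [-0.0, 0.0, -0.022], [-0.0, 0.0, -0.023], [-0.0, 0.0, -0.029], [-0.0, 0.0, -0.028]], "grip": [40, 40, 40, 40, 40, 40, 40, 40, 40, 40]}
end [ 0.5035 -0.1189  0.1554]
```

Emit:
step_arm:
  linear:
    - [42,-1,0]
    - [43,0,0]
    - [42,1,0]
    - [43,2,0]
    - [42,3,0]
    - [42,5,0]
    - [42,5,0]
    - [43,7,0]
    - [34,7,42]
    - [33,8,41]
  delta_rot:
    - [0,0,-0.023]
    - [0,0,-0.023]
    - [0,0,-0.023]
    - [0,0,-0.023]
    - [0,0,-0.023]
    - [0,0,-0.023]
    - [0,0,-0.022]
    - [0,0,-0.023]
    - [0,0,-0.029]
    - [0,0,-0.028]
  grip: [40,40,40,40,40,40,40,40,40,40]

```text
time_s: 22.78
tcp_pos: [0.5039, -0.1199, 0.155]
ee_rot: [[0.315, -0.949, 0.002], [-0.949, -0.315, 0.0], [0.001, -0.002, -1.0]]
wrist_force: [0.2, 0.5, -0.0]
gripper_width: 0.457
gripper_force: 0.0
```

Emit:
step_arm:
  linear:
    - [0,0,0]
    - [0,0,0]
  delta_rot:
    - [0,0,0]
    - [0,0,0]
  grip: [40,40]

```text
time_s: 23.02
tcp_pos: [0.5045, -0.1185, 0.1562]
ee_rot: [[0.314, -0.949, 0.002], [-0.949, -0.314, -0.0], [0.001, -0.001, -1.0]]
wrist_force: [0.4, 0.1, 0.7]
gripper_width: 0.457
gripper_force: 0.0
```

```bash
cat > cv.py <<'E'
from m import *
import sys
np.set_printoptions(precision=4,suppress=True)
def cover(x0,z=0.005):
    C=cam_of('wrist');hsv=cv2.cvtColor(C['img'],cv2.COLOR_RGB2HSV);obs=[];M=T*[1,1,0]+[0,0,z]
    m=(hsv[...,1]>60).astype(np.uint8)  # bench green seen through the holes
    n,lab,st,cen=cv2.connectedComponentsWithStats(m)
    ok=[i for i in range(n) if 40<st[i,4]<500]
    for p in proj(C,M@R(x0[2]).T+[*x0[:2],0]):
        i=min(ok,key=lambda i:np.hypot(*(cen[i]-p)));obs.append(cen[i]);print(p,cen[i],st[i])
    obs=np.array(obs)
    # visible centre of the hole: between rim (z=5mm) and bottom; use mid height
    f=lambda q:(proj(C,M@R(q[2]).T+[q[0],q[1],0])-obs).ravel()
    s=least_squares(f,x0);print(s.x,np.degrees(s.x[2]),s.fun);return C,s.x
C,x=cover(np.array([.527,-.1906,.3188]),.0025)
print(sense()['tcp_pos'],sense()['time_s'])
cv2.imwrite('pics/w4.png',C['img'][:,:,::-1])
E
python3 cv.py
```

```text
[273.4943 195.2997] [275.1538 195.8   ] [271 192   9   9  65]
[269.8594  48.8285] [272.4023  49.3218] [268  44  10  11  87]
[372.4234 172.1673] [374.2973 172.8649] [370 169  10   9  74]
[375.539   75.3762] [377.6292  76.0337] [373  71  10  11  89]
[ 0.5254 -0.1907  0.316 ] 18.10377054355274 [ 0.1198 -0.0992 -0.1961 -0.0464 -0.0387  0.0073  0.1217  0.1321]
[ 0.5048 -0.1181  0.1568] 23.075
```

View pics/w4.png

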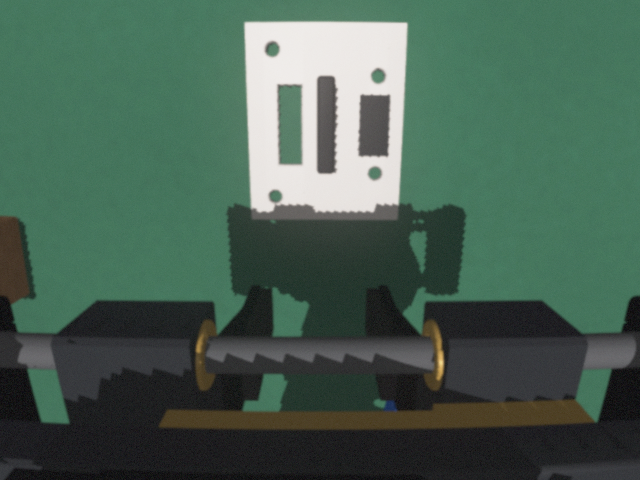

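```bash
python3 -c "
from plan import *
plan([([.5254,-.1907,.10],198.1,3),([.5254,-.1907,.03],198.1,3),([.5254,-.1907,.0105],198.1,2)],40,q=1)"
```

```text
{"linear": [[25.1, 1.2, 19.0], [25.1, 1.1, 18.9], [25.2, 1.1, 19.0], [-0.0, -0.0, 23.3], [-0.0, -0.0, 23.3], [-0.1, -0.1, 23.4], [0.0, 0.0, 9.7], [0.0, 0.0, 9.8]], "delta_rot": [[-0.001, -0.0, 0.002], [-0.001, -0.001, 0.001], [-0.001, -0.0, 0.002], [0.0, -0.0, -0.0], [0.0, -0.0, -0.0], [0.0, -0.0, -0.0], [0.0, -0.0, -0.0], [0.0, -0.0, -0.0]], "grip": [40, 40, 40, 40, 40, 40, 40, 40]}
end [ 0.5254 -0.1906  0.0105]
```

Emit:
step_arm:
  linear:
    - [25,1,19]
    - [25,1,19]
    - [25,1,19]
    - [0,0,23]
    - [0,0,23]
    - [0,0,24]
    - [0,0,10]
    - [0,0,9.5]
    - [0,0,0]
    - [0,0,0]
  delta_rot:
    - [0,0,0.002]
    - [0,0,0.002]
    - [0,0,0.001]
    - [0,0,0]
    - [0,0,0]
    - [0,0,0]
    - [0,0,0]
    - [0,0,0]
    - [0,0,0]
    - [0,0,0]
  grip: [40,40,40,40,40,40,40,40,40,40]

```text
time_s: 24.32
tcp_pos: [0.5249, -0.1906, 0.0096]
ee_rot: [[0.31, -0.951, 0.002], [-0.951, -0.31, -0.0], [0.001, -0.001, -1.0]]
wrist_force: [0.2, 0.4, 0.1]
gripper_width: 0.466
gripper_force: 0.0
```

Emit:
step_arm:
  linear:
    - [0,0,0]
    - [0,0,0]
    - [0,0,0]
    - [0,0,0]
    - [0,0,0]
    - [0,0,0]
  delta_rot:
    - [0,0,0]
    - [0,0,0]
    - [0,0,0]
    - [0,0,0]
    - [0,0,0]
    - [0,0,0]
  grip: [0,0,0,0,0,0]

```text
time_s: 25.08
tcp_pos: [0.5242, -0.1907, 0.0089]
ee_rot: [[0.31, -0.951, -0.0], [-0.951, -0.31, -0.0], [0.0, 0.0, -1.0]]
wrist_force: [0.1, -0.3, 1.7]
gripper_width: 0.13
gripper_force: 30.0
```

Emit:
step_arm:
  linear:
    - [0,0,-10]
    - [0,0,-30]
    - [0,0,-50]
    - [0,0,-60]
    - [0,0,0]
    - [0,0,0]
  delta_rot:
    - [0,0,0]
    - [0,0,0]
    - [0,0,0]
    - [0,0,0]
    - [0,0,0]
    - [0,0,0]
  grip: [0,0,0,0,0,0]

```text
time_s: 25.82
tcp_pos: [0.5234, -0.1903, 0.1586]
ee_rot: [[0.309, -0.951, -0.001], [-0.951, -0.309, 0.001], [-0.001, 0.0, -1.0]]
wrist_force: [-1.0, 0.1, -1.6]
gripper_width: 0.133
gripper_force: 30.0
```

```bash
python3 -c "
from plan import *
s=sense();print(s['tcp_pos'],s['ee_rot'],s['gripper_width'],s['gripper_force'],s['wrist_force'],s['moment'])
c=cam_of('wrist');cv2.imwrite('pics/w5.png',c['img'][:,:,::-1])"
```

```text
[ 0.52339344 -0.1902512   0.15857308] [[ 3.09231406e-01 -9.50986550e-01 -7.20775020e-04]
 [-9.50986096e-01 -3.09232018e-01  1.00258491e-03]
 [-1.17633148e-03  3.75416280e-04 -9.99999238e-01]] 0.13285565888483378 29.999668691307306 [-1.03318138  0.14402091 -1.55829501] [-0.00916698  0.17029678 -0.01727329]
```

View pics/w5.png

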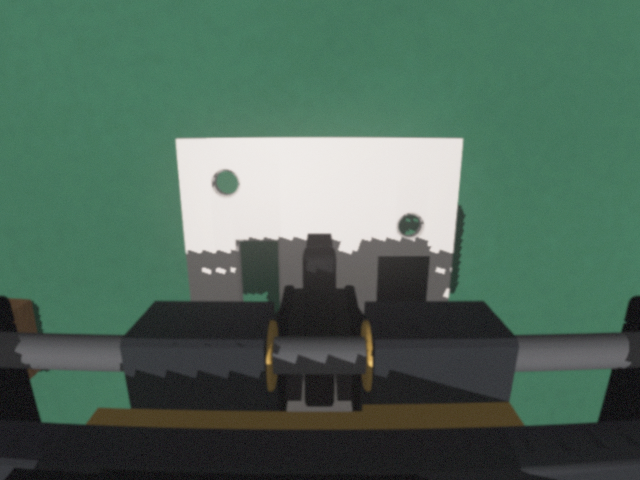

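```bash
cat > hand.py <<'E'
from m import *
from scipy.spatial.transform import Rotation as Ro
np.set_printoptions(precision=4,suppress=True)
C=cam_of('wrist');s=sense();RT=np.array(s['ee_rot']).reshape(3,3);p=np.array(s['tcp_pos'])
hsv=cv2.cvtColor(C['img'],cv2.COLOR_RGB2HSV);gray=cv2.cvtColor(C['img'],cv2.COLOR_RGB2GRAY)
g=(gray<170).astype(np.uint8);g[:110]=0
obs=[]
for (u,v) in ((225,182),(410,225)):
    w=np.zeros_like(g);w[v-17:v+18,u-17:u+18]=g[v-17:v+18,u-17:u+18]
    n,lab,st,cen=cv2.connectedComponentsWithStats(w);i=1+np.argmin([np.hypot(*(cen[k]-(u,v))) for k in range(1,n)])
    c,r=cv2.minEnclosingCircle(cv2.findNonZero((lab==i).astype(np.uint8)));obs.append(cen[i]);print(cen[i],c,r,st[i])
obs=np.array(obs);U=p[2]-.0089
M=np.array([[38,-53,0],[-38,-35,0]])/1e3
f=lambda q:(proj(C,M@R(q[2]).T+[q[0],q[1],U+.0035])-obs).ravel()
q=least_squares(f,[*p[:2],np.radians(18)]).x
az=np.degrees(np.arctan2(RT[1,1],RT[0,1]))%360
print('cover in hand world',q,np.degrees(q[2]),'resid',f(q),'az-180',az-180)
print('cover-tcp in tool',(RT.T@(np.r_[q[:2],p[2]]-p))*1000, 'yaw diff',np.degrees(q[2])-(az-180))
RG=np.array([[.31,-.951,0],[-.951,-.31,0],[0,0,-1]])
print('pre-grasp est', RG.T@(np.array([.5254,-.1907,0])-[.5242,-.1907,0])*1000)
E
python3 hand.py
```

```text
[225.0729 182.2265] (224.65469360351562, 182.745849609375) 13.466304779052734 [212 170  27  25 521]
[409.5091 228.5556] (410.0, 232.41378784179688) 19.51664161682129 [393 213  35  30 603]
cover in hand world [ 0.5249 -0.1895  0.297 ] 17.0152781687014 resid [ 1.1109  0.2172 -1.145  -0.3716] az-180 18.023519596562892
cover-tcp in tool [-0.2016 -2.1655 -0.0066] yaw diff -1.008241427861492
pre-grasp est [ 0.372  -1.1412  0.    ]
```

```bash
sed -i 's/^g=(gray<170).*/g=(hsv[...,1]>60).astype(np.uint8)/' hand.py; python3 hand.py
```

```text
[226.6042 182.0208] (226.89285278320312, 181.89285278320312) 10.150129318237305 [217 173  20  19 288]
[406.6429 219.6429] (407.0, 219.0) 2.2361679077148438 [405 218   5   4  14]
cover in hand world [ 0.5241 -0.1918  0.3379] 19.360885439387715 resid [-2.3833 -0.361   2.4455  0.6817] az-180 18.033066353517768
cover-tcp in tool [ 1.6279 -0.5367 -0.0047] yaw diff 1.3278190858699475
pre-grasp est [ 0.372  -1.1412  0.    ]
```

```bash
for t in 105 125 140; do sed -i "s/^g=.*/g=(gray<$t).astype(np.uint8)/" hand.py; echo T$t; python3 hand.py; done
```

```text
T105
[216. 182.] (216.0, 182.0) 9.999999747378752e-05 [216 182   1   1   1]
[409.0103 223.6495] (409.73468017578125, 225.13265991210938) 11.111130714416504 [399 215  21  19 291]
cover in hand world [ 0.5259 -0.1907  0.3313] 18.983776011884768 resid [ 4.1112  0.6404 -4.2138 -1.1954] az-180 18.038282124425052
cover-tcp in tool [ 1.0399 -2.4719 -0.0096] yaw diff 0.9454938874597154
pre-grasp est [ 0.372  -1.1412  0.    ]
T125
[225.0563 182.2481] (224.61483764648438, 181.85885620117188) 11.810633659362793 [213 171  24  23 391]
[409.1457 228.419 ] (409.0, 232.55357360839844) 18.580598831176758 [393 214  33  29 494]
cover in hand world [ 0.5253 -0.1898  0.2975] 17.047239183919718 resid [ 0.5852  0.1142 -0.6036 -0.1958] az-180 18.043212756529243
cover-tcp in tool [-0.1681 -1.9468 -0.0052] yaw diff -0.9959735726095253
pre-grasp est [ 0.372  -1.1412  0.    ]
T140
[225.3634 182.2423] (225.5, 182.0) 12.093486785888672 [214 170  23  25 421]
[409.2836 228.4839] (409.5, 232.75) 18.916030883789062 [393 214  34  29 529]
cover in hand world [ 0.5255 -0.1898  0.2971] 17.024722340335764 resid [ 0.5197  0.1017 -0.5359 -0.1741] az-180 18.042442312910225
cover-tcp in tool [-0.1444 -1.9317 -0.0043] yaw diff -1.0177199725744615
pre-grasp est [ 0.372  -1.1412  0.    ]
```

```bash
python3 -c "
from plan import *
plan([([.4738,.2096,.155],184.4,10),([.4738,.2096,.114],184.4,3)],0,q=1)"
```

```text
{"linear": [[-39.6, -7.6, 0.3], [-39.8, -6.7, 0.3], [-39.9, -5.7, 0.3], [-40.0, -4.8, 0.3], [-40.2, -3.8, 0.3], [-40.2, -2.9, 0.3], [-40.3, -1.9, 0.3], [-40.3, -0.9, 0.3], [-40.3, -0.0, 0.2], [-40.3, 0.9, 0.3]], "delta_rot": [[0.0, 0.0, 0.024], [0.0, 0.0, 0.024], [0.0, 0.0, 0.024], [0.0, 0.0, 0.024], [0.0, 0.0, 0.024], [0.0, 0.0, 0.024], [0.001, 0.0, 0.024], [0.0, 0.0, 0.023], [0.001, 0.0, 0.024], [0.0, 0.001, 0.023]], "grip": [0, 0, 0, 0, 0, 0, 0, 0, 0, 0]}
{"linear": [[-0.0, 0.0, 13.7], [-0.0, 0.0, 13.6], [-0.1, 0.0, 13.7]], "delta_rot": [[0.0, -0.0, 0.0], [0.0, -0.0, 0.0], [0.0, -0.0, 0.0]], "grip": [0, 0, 0]}
end [0.4738 0.2096 0.114 ]
```

Emit:
step_arm:
  linear:
    - [-39.5,-7.5,0]
    - [-40,-7,0]
    - [-40,-5.5,0]
    - [-40,-5,0]
    - [-40,-4,0]
    - [-40,-3,0]
    - [-40.5,-2,0]
    - [-40.5,-1,0]
    - [-40.5,0,0]
    - [-40,1,0]
  delta_rot:
    - [0,0,0.024]
    - [0,0,0.024]
    - [0,0,0.024]
    - [0,0,0.024]
    - [0,0,0.024]
    - [0,0,0.024]
    - [0,0,0.024]
    - [0,0,0.023]
    - [0,0,0.024]
    - [0,0,0.023]
  grip: [0,0,0,0,0,0,0,0,0,0]

```text
time_s: 27.38
tcp_pos: [0.4745, 0.211, 0.1584]
ee_rot: [[0.076, -0.997, -0.001], [-0.997, -0.076, -0.001], [0.001, 0.001, -1.0]]
wrist_force: [1.4, 0.2, -1.1]
gripper_width: 0.131
gripper_force: 30.0
```

Emit:
step_arm:
  linear:
    - [0,0,14]
    - [0,0,14]
    - [0,0,12]
    - [0,0,0]
    - [0,0,0]
    - [0,0,0]
  delta_rot:
    - [0,0,0]
    - [0,0,0]
    - [0,0,0]
    - [0,0,0]
    - [0,0,0]
    - [0,0,0]
  grip: [0,0,0,0,0,0]

```text
time_s: 28.12
tcp_pos: [0.4754, 0.2097, 0.1195]
ee_rot: [[0.077, -0.997, 0.001], [-0.997, -0.077, 0.001], [-0.001, -0.001, -1.0]]
wrist_force: [0.2, 0.8, -1.9]
gripper_width: 0.129
gripper_force: 30.0
```

```bash
python3 -c "
from plan import *
s=sense();print(s['tcp_pos'],s['ee_rot'],s['wrist_force'])
c=cam_of('wrist');cv2.imwrite('pics/w6full.png',c['img'][:,:,::-1]);t=cam_of('top');cv2.imwrite('pics/t6full.png',t['img'][:,:,::-1])
a=cv2.resize(c['img'][130:330,140:500,::-1],(790,439)); b=cv2.resize(t['img'][230:340,120:290,::-1],(247,160),interpolation=cv2.INTER_CUBIC)
o=np.zeros((600,790,3),np.uint8);o[:439]=a;o[439:599,:247]=b
S=cam_of('side');cv2.imwrite('pics/s6full.png',S['img'][:,:,::-1]);o[439:599,260:560]=S['img'][290:450:1,200:500,::-1]
cv2.imwrite('pics/w6.png',o)"
```

```text
[0.47536736 0.20974316 0.11945073] [[ 7.65925427e-02 -9.97061874e-01  1.09664316e-03]
 [-9.97062239e-01 -7.65917195e-02  7.74016305e-04]
 [-6.87748362e-04 -1.15270537e-03 -9.99999099e-01]] [ 0.21037067  0.84867566 -1.94200221]
```

View pics/w6.png

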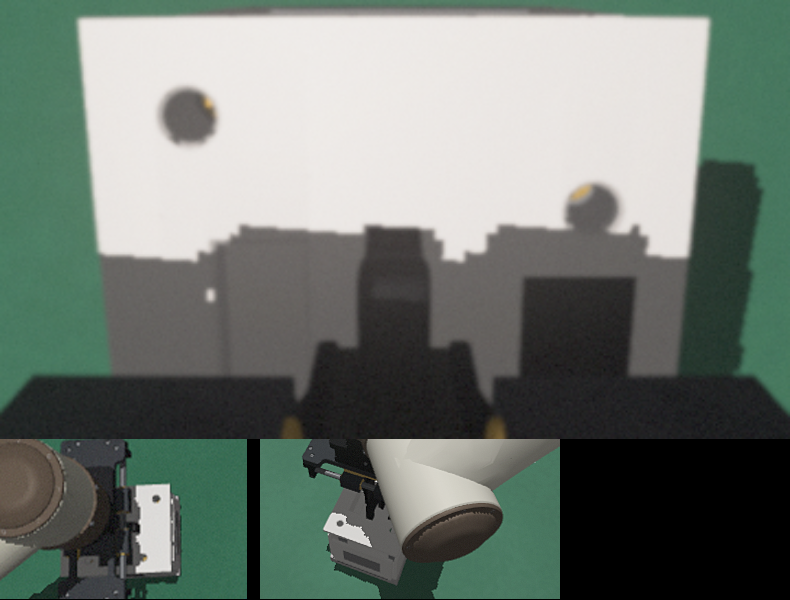

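Emit:
step_arm:
  linear:
    - [0,1,5]
    - [0,0.5,5]
    - [0,0,5]
    - [0,0,0]
    - [0,0,0]
    - [0,0,0]
    - [0,0,0]
  delta_rot:
    - [0,0,0]
    - [0,0,0]
    - [0,0,0]
    - [0,0,0]
    - [0,0,0]
    - [0,0,0]
    - [0,0,0]
  grip: [0,0,0,0,0,0,0]

```text
time_s: 29.15
tcp_pos: [0.4735, 0.2097, 0.104]
ee_rot: [[0.077, -0.997, 0.0], [-0.997, -0.077, 0.0], [-0.0, -0.0, -1.0]]
wrist_force: [-0.1, -0.4, -2.4]
gripper_width: 0.134
gripper_force: 30.0
```

```bash
cat > fin.py <<'E'
from plan import *
from m import R,T
import sys
np.set_printoptions(precision=4,suppress=True)
s=sense();print(s['tcp_pos'],np.array(s['ee_rot'])[:,2],s['wrist_force'],s['time_s'])
c=cam_of('wrist');p=np.array(s['tcp_pos']);U=p[2]-.0089
im=c['img'][:,:,::-1].copy()
# expected: thread pattern at measured housing; holes at cover = tcp + (0.4,-1.5 mm tool)
h=np.array([.4753,.2093]);th=.077
P=T@R(th).T+[*h,0]
a=np.arctan2(s['ee_rot'][1][1],s['ee_rot'][0][1])-np.pi
cp=p+np.array(s['ee_rot'])@np.array([.0004,-.0015,0])
H=T*[1,1,0]@R(a).T+[cp[0],cp[1],U+.005]
print('cover-housing mm',(cp[:2]-h)*1000,np.degrees((a+np.pi)%(2*np.pi)-np.pi-th),'thread px',proj(c,P)[[1,3]].ravel(),'hole px',proj(c,H)[[1,3]].ravel())
big=cv2.resize(im[130:330,140:500],(1440,800),interpolation=cv2.INTER_CUBIC)
def e(q,r,col):
    pts=np.array([proj(c,q+[r*np.cos(t),r*np.sin(t),0])[0] for t in np.linspace(0,6.28,40)])
    cv2.polylines(big,[np.int32((pts-[140,130]+.5)*4)],True,col,1)
for i in (1,3): e(P[i],.0025,(255,0,0)); e(H[i],.005,(0,0,255))
q=[]
for i in (1,3):
    u,v=np.int32((proj(c,H[i])[0]-[140,130])*4); q.append(cv2.resize(big[max(v-130,0):max(v-130,0)+260,max(0,u-130):max(0,u-130)+260],(400,400)))
cv2.imwrite(sys.argv[1],np.hstack(q))
E
python3 fin.py pics/f1.png
```

```text
[0.4735 0.2097 0.104 ] [ 0.0003  0.0003 -1.    ] [-0.0764 -0.3633 -2.3621] 29.15
cover-housing mm [-0.2575  0.1252] -0.00024656786239856396 thread px [231.254  177.3435 401.817  217.3459] hole px [224.2112 182.5778 409.3658 225.8269]
```

View pics/f1.png

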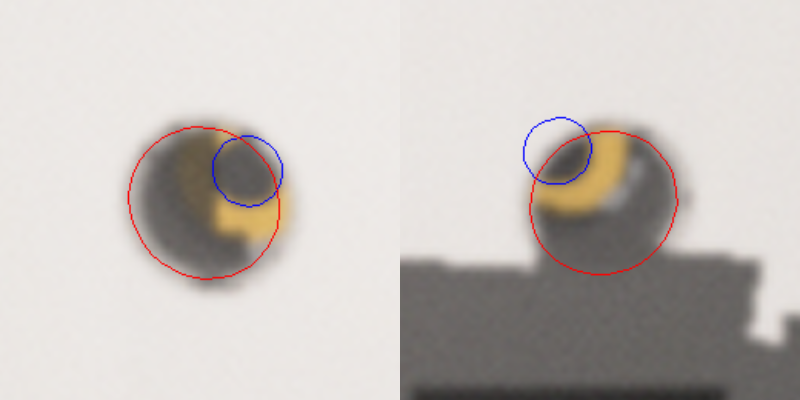

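```bash
cat >> fin.py <<'E'
from scipy.ndimage import map_coordinates
g=cv2.cvtColor(c['img'],cv2.COLOR_RGB2GRAY).astype(float)
obs=[];keep=[]
for i,rng in ((1,np.linspace(0,2*np.pi,72,endpoint=False)),(3,np.linspace(np.pi,2*np.pi,36))):
    u0=proj(c,H[i])[0];E=[]
    for t in rng:
        rr=np.arange(5,17,.25);l=map_coordinates(g,[u0[1]+rr*np.sin(t),u0[0]+rr*np.cos(t)],order=1)
        k=np.argmax(np.gradient(l)); 
        if l[k:k+8].max()>170: E.append(u0+rr[k]*np.array([np.cos(t),np.sin(t)]))
    E=np.array(E)
    ff=lambda d: [np.hypot(*((x-d[:2]-u0)))-d[2] for x in E]
    r=least_squares(ff,[0,0,9],loss='soft_l1',f_scale=.5);print('hole',i,len(E),'shift px',r.x,'rms',np.std(r.fun));obs.append(u0+r.x[:2])
f=lambda q:(proj(c,(T*[1,1,0])[[1,3]]@R(q[2]).T+[q[0],q[1],U+.005])-np.array(obs)).ravel()
q=least_squares(f,[*cp[:2],th]).x
print('cover',q,'minus housing in housing axes mm',R(th).T[:2,:2]@(q[:2]-h)*1000,'yaw',np.degrees(q[2]-th),f(q))
hsv=cv2.cvtColor(c['img'],cv2.COLOR_RGB2HSV);m=(hsv[...,0]>8)&(hsv[...,0]<30)&(hsv[...,1]>80)&(hsv[...,2]>60)
yy,xx=np.nonzero(m)
for i in (1,3):
    u0=proj(c,P[i])[0];d=np.hypot(xx-u0[0],yy-u0[1]);k=d<14;E=np.c_[xx,yy][k]
    # outer rim of the brass: the farthest brass per direction
    print('brass',i,k.sum(),E.min(0),E.max(0),'pred',u0,'dist range',d[k].min(),d[k].max())
E
python3 fin.py /tmp/x.png
```

```text
[0.4735 0.2097 0.104 ] [ 0.0002  0.0002 -1.    ] [ 0.7185  0.1358 -2.7621] 29.2
cover-housing mm [-0.2997  0.0842] 0.00044312235420194604 thread px [231.1454 177.4371 401.7162 217.4377] hole px [224.2105 182.5783 409.3623 225.8243]
hole 1 70 shift px [ 1.715  -0.1881 12.2557] rms 1.2196492073915848
hole 3 35 shift px [ 0.099  -1.0316 11.6545] rms 0.827438029588021
cover [0.4745 0.2091 0.0795] minus housing in housing axes mm [-0.777  -0.1247] yaw 0.1440752551005483 [-0.8725 -0.1517  0.8953  0.2712]
brass 1 94 [223 171] [237 188] pred [231.1454 177.4371] dist range 5.042131767095806 11.244228831143097
brass 3 118 [399 214] [413 227] pred [401.7162 217.4377] dist range 4.571139612990658 11.544081692744388
```

```bash
cat >> fin.py <<'E'
Y,X=np.mgrid[0:480,0:640]
for j,i in enumerate((1,3)):
    u0=proj(c,P[i])[0];pm=np.hypot(*(proj(c,P[i]+[.005,0,0])[0]-u0))/5
    ins=np.hypot(X-obs[j][0],Y-obs[j][1])<10.5
    best=max(((( (lambda d:(((d>ri*pm)&(d<ro*pm))==m)[ins].mean())(np.hypot(X-u0[0]-du,Y-u0[1]-dv))),du,dv,ri,ro) for du in np.arange(-3,3.1,.5) for dv in np.arange(-3,3.1,.5) for ri in (2.1,2.5) for ro in (4,4.3,4.6,5)))
    print('thread',i,best,'px/mm',pm)
E
python3 fin.py /tmp/x.png | tail -2
```

```text
thread 1 (np.float64(0.8410404624277457), np.float64(1.5), np.float64(0.5), 2.5, 4.6) px/mm 2.2635253433822355
thread 3 (np.float64(0.9827089337175793), np.float64(0.5), np.float64(-0.5), 2.1, 5) px/mm 2.1966481966021303
```

Emit:
step_arm:
  linear:
    - [0,-0.5,0]
    - [0,0,0]
    - [0,0,0]
    - [0,0,0]
    - [0,0,0]
    - [0,0,0]
  delta_rot:
    - [0,0,0]
    - [0,0,0]
    - [0,0,0]
    - [0,0,0]
    - [0,0,0]
    - [0,0,0]
  grip: [0,0,0,0,0,0]

```text
time_s: 30.05
tcp_pos: [0.4739, 0.2097, 0.1038]
ee_rot: [[0.077, -0.997, -0.0], [-0.997, -0.077, 0.0], [-0.0, 0.0, -1.0]]
wrist_force: [-0.1, -0.0, -2.8]
gripper_width: 0.131
gripper_force: 30.0
```

```bash
python3 fin.py /tmp/x.png; python3 -c "
from h import *
print(sense()['joint_velocities']);
print(finish_job())"
```

```text
[0.4739 0.2097 0.1038] [-0.  0. -1.] [-0.1055 -0.0481 -2.8215] 30.05
cover-housing mm [0.1246 0.0852] 0.0022248127586763995 thread px [232.0249 177.5557 402.6969 217.5882] hole px [224.208  182.5801 409.3525 225.8169]
hole 1 72 shift px [ 1.5958 -0.0952 12.0609] rms 1.0327422729876072
hole 3 36 shift px [ 0.3613 -1.0338 11.8395] rms 0.8302517753383851
cover [0.4749 0.2091 0.0805] minus housing in housing axes mm [-0.4233 -0.1435] yaw 0.2017140259995282 [-0.702  -0.1214  0.7205  0.2175]
brass 1 139 [222 172] [237 188] pred [232.0249 177.5557] dist range 4.883805442047125 11.175153871900529
brass 3 124 [399 215] [414 228] pred [402.6969 217.5882] dist range 4.726909502374058 11.80680333377432
thread 1 (np.float64(0.9739884393063584), np.float64(0.0), np.float64(0.5), 2.1, 4.6) px/mm 2.265610731155953
thread 3 (np.float64(0.9741379310344828), np.float64(0.5), np.float64(-0.5), 2.1, 5) px/mm 2.197270133058448
[ 0.10663332 -0.0596988   0.09274587  0.08731234 -0.0243885  -0.0613824 ]
the job is handed in; nothing more can be done
None
```

The job is handed in at about 30 s: all three panels stand upright, and the cover is held level about 1 cm above the posts with its holes measured within about 0.5 mm of the threads.

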